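Tube up the bench air manifold and lock its collets

TASK

Push every rigid tube from the rack fully home, past the seal to the bottom, into a port of its own diameter on the air manifold. When all are in, take the slotted key from its stand, turn the cam lock clockwise a quarter turn until it seats, and put the key back upright in its stand. Finish by setting the square cover cap down flat on the manifold over the cam lock, and leave the tape measure and the sanding block alone.

Things in the scene. Friction and masses are not known exactly. Their poses are not given: they have to be found in the camera images.
- manifold: Aluminium air manifold, fixed: block 64 (x) by 290 (y) by 46 mm high, origin at the centre of its underside. Along y in its top: ports at y = +115 (thick), +65 (thin), +15 (thick), -35 mm (thin); slotted cam lock at y = -112 mm. A brass inlet sticks out 28 mm at its +y end; a flat steel locking bar (3 mm high) on the top along its -x edge is drawn along by the cam.
- rack: Wooden tube rack, fixed: block 56 (x) by 220 (y) by 40 mm high, origin at the centre of its underside. Holes 30 mm deep in one row along its y at +81 and -27 mm (20 mm wide, thick tubes), +27 and -81 mm (14 mm wide, thin tubes).
- tube_thick_a_mid (a point): Rigid white tube, 18 mm diameter, 105 mm long, open on top, lower rim chamfered 3 mm, black ring 35 mm above its lower end. Starts upright in a thick rack hole with its upper 75 mm clear (centre 62.5 mm above the worktop). Absent in some runs (None all along). Point: its centre, half-way up, z along the tube. The two thick tubes are alike.
- tube_thin_a_mid (a point): Rigid white tube, 12 mm diameter, 105 mm long, open on top, lower rim chamfered 3 mm, black ring 35 mm above its lower end. Starts upright in a thin rack hole with its upper 75 mm clear (centre 62.5 mm above the worktop). Absent in some runs (None all along). Point: its centre, half-way up, z along the tube. The two thin tubes are alike.
- tube_thick_b_mid (a point): Rigid white tube, 18 mm diameter, 105 mm long, open on top, lower rim chamfered 3 mm, black ring 35 mm above its lower end. Starts upright in a thick rack hole with its upper 75 mm clear (centre 62.5 mm above the worktop). Absent in some runs (None all along). Point: its centre, half-way up, z along the tube. The two thick tubes are alike.
- tube_thin_b_mid (a point): Rigid white tube, 12 mm diameter, 105 mm long, open on top, lower rim chamfered 3 mm, black ring 35 mm above its lower end. Starts upright in a thin rack hole with its upper 75 mm clear (centre 62.5 mm above the worktop). Absent in some runs (None all along). Point: its centre, half-way up, z along the tube. The two thin tubes are alike.
- port_thick_a (a point): Mouth of a thick port (bore 19.6 mm, 32 mm deep, chamfered, grey ring round it): bore's centre in the manifold's top face, 46 mm above the worktop, z up. Seal 13 mm down: a tube only dropped in stops there, 18 mm short; some 10 to 14 N straight down passes it, then on to the floor; the seal holds it. A tube fully home has its centre 20.5 mm above this point, its black ring 3 mm above the block. Any thick tube fits.
- port_thin_a (a point): Mouth of a thin port (bore 13.6 mm, 32 mm deep, chamfered, grey ring round it): bore's centre in the manifold's top face, 46 mm above the worktop, z up. Seal 13 mm down: a tube only dropped in stops there, 18 mm short; some 10 to 14 N straight down passes it, then on to the floor; the seal holds it. A tube fully home has its centre 20.5 mm above this point, its black ring 3 mm above the block. Any thin tube fits.
- port_thick_b (a point): Mouth of a thick port (bore 19.6 mm, 32 mm deep, chamfered, grey ring round it): bore's centre in the manifold's top face, 46 mm above the worktop, z up. Seal 13 mm down: a tube only dropped in stops there, 18 mm short; some 10 to 14 N straight down passes it, then on to the floor; the seal holds it. A tube fully home has its centre 20.5 mm above this point, its black ring 3 mm above the block. Any thick tube fits.
- port_thin_b (a point): Mouth of a thin port (bore 13.6 mm, 32 mm deep, chamfered, grey ring round it): bore's centre in the manifold's top face, 46 mm above the worktop, z up. Seal 13 mm down: a tube only dropped in stops there, 18 mm short; some 10 to 14 N straight down passes it, then on to the floor; the seal holds it. A tube fully home has its centre 20.5 mm above this point, its black ring 3 mm above the block. Any thin tube fits.
- cam_slot (a point): Middle of the slot in the steel cam lock, a round head 33 mm across and 10 mm above the manifold's top; on its turning axis, in the head's top face (56 mm above the worktop). Turns with the cam: the slot runs along this point's y, 19.6 mm long, 5.6 mm wide, 8 mm deep, mouth chamfered, closed at the ends; x across it, z up. The blade fits either way round.
- cam_lock (a joint): Angle of the cam lock: 0 to 0.2 rad at the start (open), grows as it turns clockwise seen from above, stops at 1.571 (quarter turn, seated). Light even friction (about 0.06 N m); stays where it is left. The blade has some 0.13 rad of play in the slot, so turn the key that much further; turning it back as much frees it.
- key_handle (a point): Slotted key, 95 mm, upright: wooden handle 22 x 22 mm, 46 mm tall, sides along this point's x, y; below it a steel collar 37 mm across, 4 mm thick, a 12 mm shank and a flat blade 18 mm wide along y, 3.2 mm thick along x (2 x 15.5 mm in the last 3 mm). Point: centre of the handle, z up, 72 mm above the blade's tip, 27 mm above the collar's underside. 0.14 kg.
- key_stand_mouth (a point): Centre of the square hole (26 x 26 mm, 47 mm deep) in the top of the key's stand, a fixed wooden block 62 x 62 mm, 50 mm high; z up, x and y along its sides. The key stands in it with its collar on the block, handle's centre 27 mm above this point.
- cap_mid (a point): Grey cover cap, standing on the worktop: square box open below, 50 x 50 mm outside, 40 x 40 mm inside, 34 mm high, with an upright grip tab on top, 14 mm (x) by 32 mm (y), 36 mm tall (70 mm in all). Point: centre, half-way up, 35 mm above the rim, z up. Over the cam lock its rim rests on the manifold's top, this point then 25 mm above the cam_slot point; any yaw. 0.09 kg.
- tape_measure_mid (a point): Bystander, leave alone: a yellow tape measure, 36 x 78 x 63 mm, lying beyond the manifold; point at its centre, half-way up.
- sanding_block_mid (a point): Bystander, leave alone: a brown sanding block, 62 x 113 x 31 mm, lying on the robot's side of the work; point at its centre, half-way up.
Mind the look-alikes: they are no part of the job. What is shaped like the part that bears cap_mid but orange or purple is not meant.

How it is judged:
By the outcome, as a careful person would: the job done as asked, in the order asked, and still so for the second after the job is handed in, with the robot touching nothing.
Of tube_thick_a, tube_thin_a, tube_thick_b, tube_thin_b only 3 to 4 are there at a start; the rules pass over those that are not, and their reading is None.
At some moment in a run one of cap may be knocked a few centimetres aside while the robot is not near it.
It also fails if it takes over 210 s, if anything falls off the work surface, if the arm or the gripper's body presses on something with over 40 N, if the wrist force passes 120 N, or if a joint passes its speed limit or range.

ROBOT

A 6-joint arm with a two-finger parallel gripper is mounted at the origin on a cart in front of the work surface, level with it; the furniture and walls round the work are solid. World frame = base frame: x ahead of the robot, y to its left, z up, the work surface at z = 0. Lengths are in mm, angles in rad, forces in N, time in s.
With the tool pointing down it reaches from about 375 to 975 mm from the base axis. Payload 3.8 kg.
Tool frame: the origin (TCP) lies at the very end of the fingers, on their centre line; the grasp point (between the pads) lies robot.pinch_z behind it (robot.pinch_z is the distance from the TCP to the grasp point, in mm); z points along the fingers, x is the direction in which the jaws open and shut, and the axes are right-handed (so a half turn about z gives the same grasp; the last joint's range is limited). The gripper opens to 88 mm and grips with 3 to 60 N. Pads are 18 mm wide; open, the fingers measure 123 mm over their backs; the gripper's body (75 mm by 187 mm) begins 45 mm behind the grasp point.
Start: joints at [1.163, 0.264, 1.604, -0, 1.274, -0.037], TCP at [244.591, 629.121, 238.706] pointing down, gripper open.
Joint ranges: [-2.63, 2.63], [-0.94, 2.18], [0.31, 2.57], [-1.31, 4.45], [0, 2.66], [-2.55, 2.55]. Speed limits (rad/s): [2.57, 2.57, 3.14, 3.14, 3.14, 3.14].

INTERFACE

Orientations are given as a unit quaternion [w, x, y, z].
In Python, from workcell import robot gives the robot as it stands. The module is installed in compiled form; this text tells all that it offers. Calls block until the motion is done:
- robot.move_pose(position, orientation): joint-space move of the TCP to a pose.
- robot.move_straight(position, rotation=None, rate=150): straight line of the TCP; rotation=None keeps the orientation; rate is the mean speed in mm/s.
- robot.move_j(angles): joint-space move.
- robot.open() and robot.grasp(grasp_force=None): open the fingers fully, or close them until they stop; grasp_force is the grip in N (None keeps the last).
- robot.wait(seconds).
- robot.ik(position, orientation): joint angles nearest the present ones, or None.
- robot.camera(name): name is "scene" or "top" or "wrist"; returns (picture, depth): 400x640x3 uint8, red, green, blue; 400x640 float32, mm along the optical axis (not along the pixel's ray), 0 where there is no reading.
- robot.get_calibration(name): a dict with "fov_y" (degrees; the focal length in pixels is half the picture's height over the tangent of half this angle, whatever the lens; pixels are square), "cx", "cy" (the principal point, pixels), "origin" and "attitude" of the camera in the world. Camera axes: x right, y down, z forward; pixel columns grow to the right and rows downward; lengths in mm; the calibration is good to about 2 mm. The wrist camera is an equidistant fisheye: a pixel r from the principal point sees the ray r / f radians off the axis. A picture is of the moment at which its call begins: read the wrist's pose just before it. get_calibration takes no time and is no camera call; for the wrist camera it gives the pose at the moment of the call.
A pose or a line that the arm cannot do raises robot.MotionError and nothing moves.
- robot.close_job(): hands the job in, once; it reports no verdict.
Readings, each from a call of its own:
- robot.current_t(): time.
- robot.current_qpos(): joint angles.
- robot.current_dq(): joint speeds.
- robot.current_joint_torque(): joint torques, N m.
- robot.current_ee_pos(): TCP position.
- robot.current_tool_rot(): TCP orientation.
- robot.current_ft_force(): force on the tool from outside, world axes, zero at the start.
- robot.current_torque(): the same for the moment, N m.
- robot.current_grip_width(): opening from 0.0 (shut) to 1.0 (fully open).
Only numpy, scipy, OpenCV 4.12 (cv2) and the standard library are available. Lean on these libraries where they do the work, as an engineer would, in place of code of your own. Each camera call takes 0.05 s, during which the arm holds its last target.

## Working session

There is one attempt and no reset: what is moved stays moved. The work goes in short steps, each a Python script; the robot and the scene stay as the last script left them, time stands still between calls to the robot, and variables do not carry over. Pictures are saved under pics/ and viewed, and the job is handed in when it is done.

```bash
mkdir -p pics; ls; python3 - <<'E'
from workcell import robot
import cv2
print(robot.current_t(), robot.pinch_z, robot.current_tool_rot())
for n in ("scene","top","wrist"):
    print(n, robot.get_calibration(n))
    p,d=robot.camera(n)
    cv2.imwrite(f"pics/{n}0.png",p[:,:,::-1])
    import numpy as np; np.save(f"pics/{n}0_d.npy",d); np.save(f"pics/{n}0.npy",p)
E
```

```text
pics
0.0 18.700000000000003 [ 5.67917948e-04  8.25333230e-01  5.64644960e-01 -8.97981397e-04]
scene {'fov_y': 47.636182074925884, 'cx': 316.8633309937436, 'cy': 206.05491004316627, 'origin': array([-150.15072379,  608.99112322,  737.62257944]), 'attitude': array([ 0.18524777, -0.38780223,  0.80447861, -0.41000837])}
top {'fov_y': 50.16864631318835, 'cx': 325.4910445252137, 'cy': 201.62108214413186, 'origin': array([ 428.95403044,   45.44737713, 1437.16466865]), 'attitude': array([-0.03110928,  0.71453115, -0.69760773,  0.04267201])}
wrist {'fov_y': 65.70646984690485, 'cx': 320.8478276256382, 'cy': 199.21041050969123, 'origin': array([168.56454429, 658.29261177, 383.41173158]), 'attitude': array([0.12955519, 0.81536863, 0.55755501, 0.08672869])}
```

View pics/top0.png

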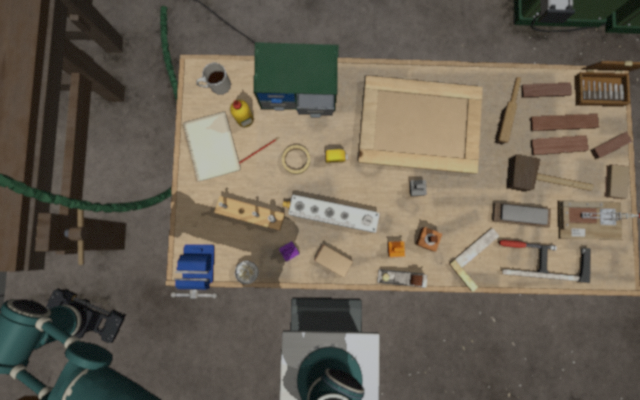

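View pics/scene0.png

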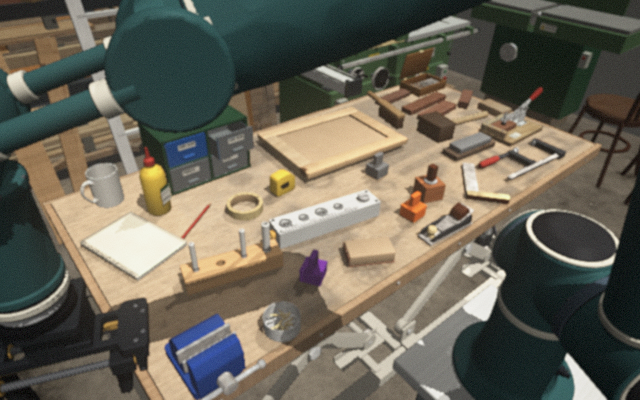

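View pics/wrist0.png

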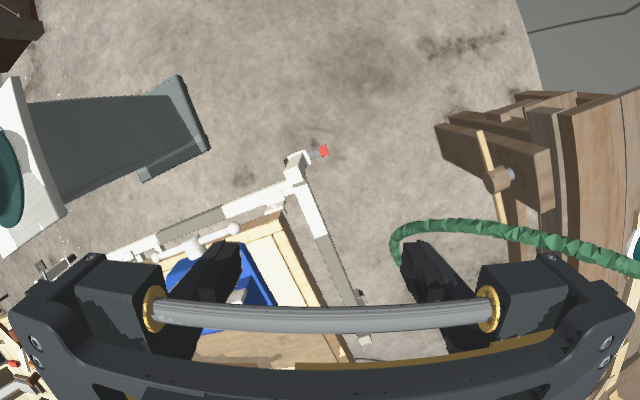

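```bash
cat > h.py <<'E'
import numpy as np, cv2
from scipy.spatial.transform import Rotation as R
from workcell import robot
def q2R(q): return R.from_quat([q[1],q[2],q[3],q[0]])
def R2q(r):
    x=r.as_quat(); return [x[3],x[0],x[1],x[2]]
def ray(cal,u,v,fish=False,H=400):
    f=H/2/np.tan(np.radians(cal['fov_y'])/2)
    x=(u-cal['cx'])/f; y=(v-cal['cy'])/f
    if fish:
        r=np.hypot(x,y); s=np.sin(r)/r if r>1e-9 else 1
        d=np.array([x*s,y*s,np.cos(r)])
    else: d=np.array([x,y,1.])
    return q2R(cal['attitude']).apply(d)
def atz(cal,u,v,z,fish=False):
    d=ray(cal,u,v,fish); o=np.array(cal['origin']); return o+d*(z-o[2])/d[2]
def proj(cal,P,fish=False,H=400):
    f=H/2/np.tan(np.radians(cal['fov_y'])/2)
    c=q2R(cal['attitude']).inv().apply(np.atleast_2d(np.array(P,float)-np.array(cal['origin'])))
    if fish:
        r=np.arctan2(np.hypot(c[:,0],c[:,1]),c[:,2]); k=r/np.maximum(np.hypot(c[:,0],c[:,1]),1e-9)
        xy=c[:,:2]*k[:,None]
    else: xy=c[:,:2]/c[:,2:3]
    return xy*f+[cal['cx'],cal['cy']]
def down(yaw):
    # tool z down, tool x along yaw in the world
    c,s=np.cos(yaw),np.sin(yaw)
    M=np.array([[c,s,0],[s,-c,0],[0,0,-1.]]) # columns x=(c,s,0), y=(s,-c,0), z=(0,0,-1)
    return R2q(R.from_matrix(M))
E
python3 - <<'E'
from h import *
p=np.load("pics/top0.npy")
c=p[170:290,170:450]; cv2.imwrite("pics/topc.png",cv2.resize(c,None,fx=2.85,fy=2.85,interpolation=cv2.INTER_CUBIC)[:,:,::-1])
p=np.load("pics/scene0.npy")
c=p[150:290,170:450]; cv2.imwrite("pics/scenec.png",cv2.resize(c,None,fx=2.85,fy=2.85,interpolation=cv2.INTER_CUBIC)[:,:,::-1])
cal=robot.get_calibration("top")
for n,u,v,z in [("rackL",216,207,40),("rackR",284,222,40),("manL",288,203,46),("manR",378,218,46),("cap",417,186,34),("orange",397,247,34),("purple",289,252,34),("key",430,237,96),("sand",333,258,31),("tape",335,155,63)]:
    print(n,atz(cal,u,v,z).round(0))
E
```

```text
rackL [549. 382.  40.]
rackR [505. 158.  40.]
manL [567. 147.  46.]
manR [ 525. -148.   46.]
cap [ 636. -279.   34.]
orange [ 433. -213.   34.]
purple [408. 139.  34.]
key [ 466. -306.   96.]
sand [392.  -5.  31.]
tape [727.  -3.  63.]
```

View pics/topc.png

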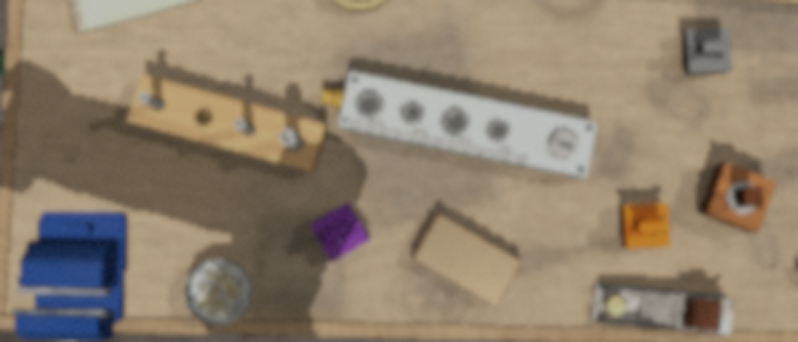

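View pics/scenec.png

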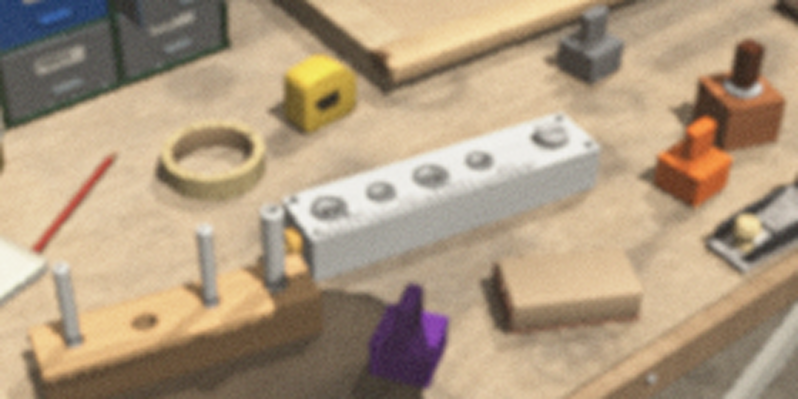

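```bash
cat >> h.py <<'E'
def snap(tag,name="wrist"):
    cal=robot.get_calibration(name); p,d=robot.camera(name)
    np.savez(f"pics/{tag}.npz",p=p,d=d,**{k:np.array(v) for k,v in cal.items()})
    cv2.imwrite(f"pics/{tag}.png",p[:,:,::-1]); return cal,p,d
def load(tag):
    z=np.load(f"pics/{tag}.npz"); return {k:z[k] for k in ('fov_y','cx','cy','origin','attitude')},z['p'],z['d']
def crop(tag,u0,v0,u1,v1,s,out):
    p=load(tag)[1][v0:v1,u0:u1]; cv2.imwrite(f"pics/{out}.png",cv2.resize(p,None,fx=s,fy=s,interpolation=cv2.INTER_CUBIC)[:,:,::-1])
E
python3 - <<'E'
from h import *
T=q2R(robot.current_tool_rot()); cal=robot.get_calibration("wrist")
print("cam off in tool",T.inv().apply(cal['origin']-robot.current_ee_pos()), "cam z in tool",T.inv().apply(q2R(cal['attitude']).apply([0,0,1])))
for yaw in (np.pi/2,-np.pi/2):
  for x,y in [(440,0),(440,220),(440,-250)]:
    print(yaw,x,y,robot.ik([x,y,330],down(yaw)))
E
```

```text
cam off in tool [-1.77414382e-02 -8.14201553e+01 -1.45873884e+02] cam z in tool [-0.00128205  0.30805409  0.95136798]
1.5707963267948966 440 0 [-5.66211584e-02 -2.39345573e-01  1.94752843e+00 -4.44089210e-16
  1.43340980e+00 -1.62741749e+00]
1.5707963267948966 440 220 [ 4.13009523e-01 -1.32924794e-01  1.85910769e+00 -4.44089210e-16
  1.41540975e+00 -1.15778680e+00]
1.5707963267948966 440 -250 [-5.65918351e-01 -1.04555107e-01  1.83381591e+00 -4.44089210e-16
  1.41233185e+00 -2.13671468e+00]
-1.5707963267948966 440 0 [-5.66211584e-02 -2.39345573e-01  1.94752843e+00 -4.44089210e-16
  1.43340980e+00  1.51417517e+00]
-1.5707963267948966 440 220 [ 4.13009523e-01 -1.32924794e-01  1.85910769e+00 -4.44089210e-16
  1.41540975e+00  1.98380585e+00]
-1.5707963267948966 440 -250 [-5.65918351e-01 -1.04555107e-01  1.83381591e+00 -4.44089210e-16
  1.41233185e+00  1.00487798e+00]
```

```bash
python3 - <<'E'
from h import *
robot.move_pose([525,240,330],down(np.pi/2)); snap("w_rack")
robot.move_pose([525,0,330],down(np.pi/2)); snap("w_man")
robot.move_pose([525,-270,330],down(np.pi/2)); snap("w_key")
print(robot.current_t())
E
```

```text
4.075
```

View pics/w_rack.png

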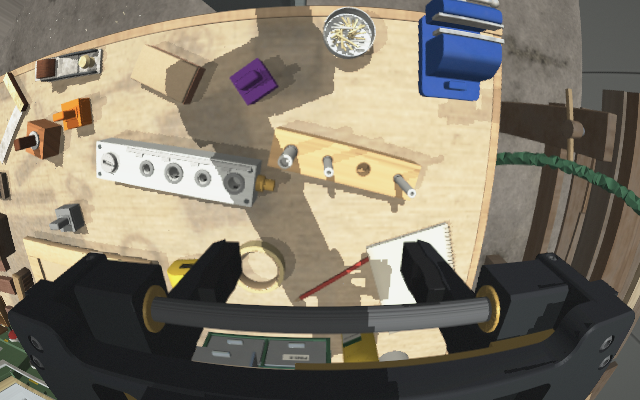

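View pics/w_man.png

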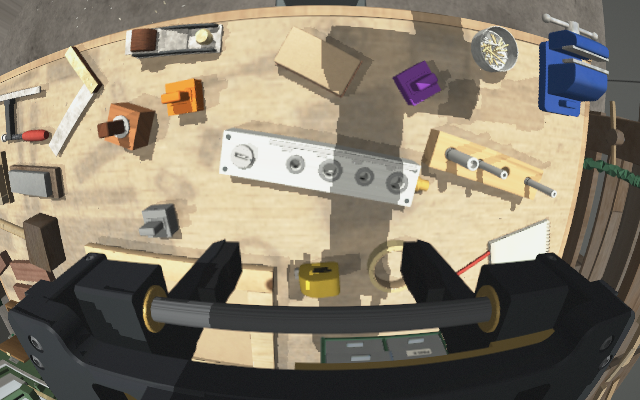

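View pics/w_key.png

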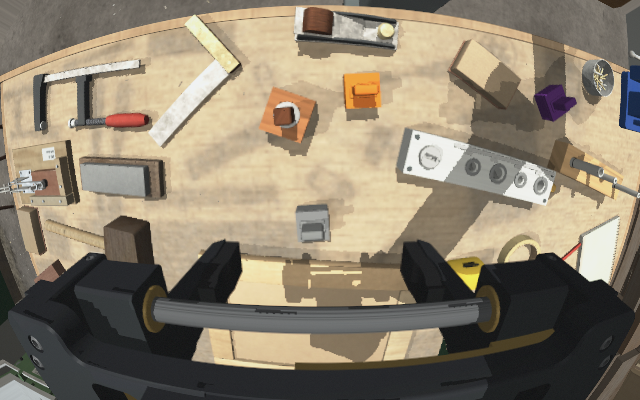

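```bash
cat >> h.py <<'E'
def cloud(cal,d,fish=True):
    H,W=d.shape; f=H/2/np.tan(np.radians(float(cal['fov_y']))/2)
    u,v=np.meshgrid(np.arange(W),np.arange(H))
    x=(u-float(cal['cx']))/f; y=(v-float(cal['cy']))/f
    if fish:
        r=np.maximum(np.hypot(x,y),1e-9); t=np.tan(np.minimum(r,1.5))/r
        x,y=x*t,y*t
    P=np.stack([x*d,y*d,d],-1).reshape(-1,3)
    P=q2R(cal['attitude']).apply(P)+cal['origin']
    P[d.ravel()<=0]=np.nan
    return P.reshape(H,W,3)
def rect(P,z0,z1,u0,v0,u1,v1):
    m=np.zeros(P.shape[:2],bool); m[v0:v1,u0:u1]=True
    m&=(P[...,2]>z0)&(P[...,2]<z1)
    n,l,s,c=cv2.connectedComponentsWithStats(m.astype(np.uint8)); k=1+np.argmax(s[1:,4]); m=l==k
    r=cv2.minAreaRect(P[m][:,:2].astype(np.float32)); return r,np.median(P[m][:,2]),m.sum()
E
python3 - <<'E'
from h import *
for tag,boxes in {"w_man":[("man",215,120,425,215,42,50),("rack",420,120,580,205,36,44),("sand",270,20,370,100,27,35)],
  "w_rack":[("man",90,130,260,215,42,50),("rack",265,115,430,205,36,44)],
  "w_key":[("man",395,120,560,210,42,50),("stand",255,80,320,160,44,53),("capbox",285,195,335,245,30,38),("captab",285,195,335,245,64,74),("key",265,95,305,130,88,102)]}.items():
    cal,p,d=load(tag); P=cloud(cal,d)
    for n,u0,v0,u1,v1,z0,z1 in boxes:
        try:print(tag,n,rect(P,z0,z1,u0,v0,u1,v1))
        except Exception as e: print(tag,n,e)
crop("w_rack",260,110,450,210,4.2,"c_rack")
crop("w_man",210,110,440,220,3.45,"c_man")
crop("w_key",240,60,400,260,3,"c_key")
E
```

```text
w_man man (((536.50048828125, -0.99444580078125), (291.7698059082031, 65.82721710205078), 79.55180358886719), np.float64(45.973882899278806), np.int64(7740))
w_man rack (((532.531005859375, 275.7770080566406), (222.36456298828125, 57.15706253051758), 75.9936752319336), np.float64(39.643768416110674), np.int64(3069))
w_man sand (((382.0646667480469, -4.0738067626953125), (112.43157958984375, 61.46001434326172), 61.59978103637695), np.float64(30.728595246419445), np.int64(3147))
w_rack man (((536.3324584960938, -1.2010955810546875), (292.0066833496094, 65.76140594482422), 79.39830780029297), np.float64(46.06303787186636), np.int64(5759))
w_rack rack (((532.5234375, 276.23956298828125), (221.441162109375, 57.86425018310547), 75.93502044677734), np.float64(39.70449614691296), np.int64(4887))
w_key man (((536.8367309570312, -1.1568756103515625), (292.1568908691406, 65.38799285888672), 79.57928466796875), np.float64(45.88062520102366), np.int64(5392))
w_key stand (((460.326171875, -315.5424499511719), (62.906490325927734, 62.907649993896484), 70.07905578613281), np.float64(49.87510427902737), np.int64(1461))
w_key capbox (((630.5199584960938, -281.5496826171875), (51.96589660644531, 50.363685607910156), 3.0307776927948), np.float64(33.671378191255855), np.int64(618))
w_key captab (((630.525146484375, -281.4080810546875), (14.721109390258789, 32.20833206176758), 3.269517660140991), np.float64(69.05814075570163), np.int64(217))
w_key key (((460.73846435546875, -315.2796936035156), (21.967565536499023, 22.60344123840332), 3.228451728820801), np.float64(99.49292753946372), np.int64(330))
```

View pics/c_rack.png

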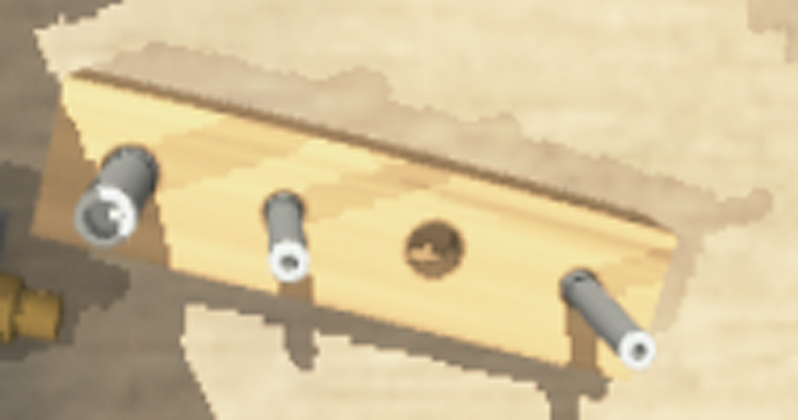

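View pics/c_man.png

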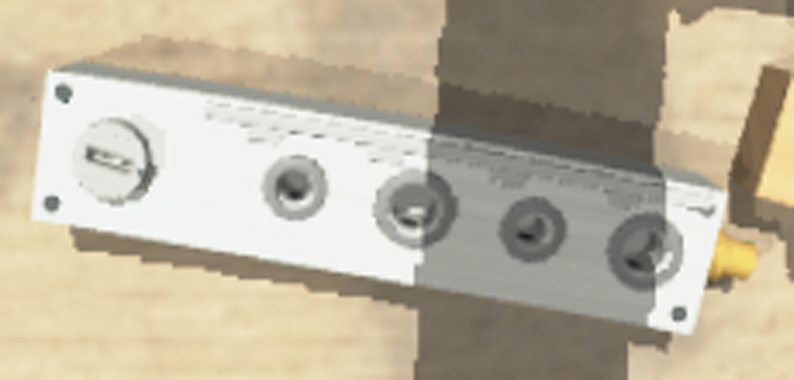

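View pics/c_key.png

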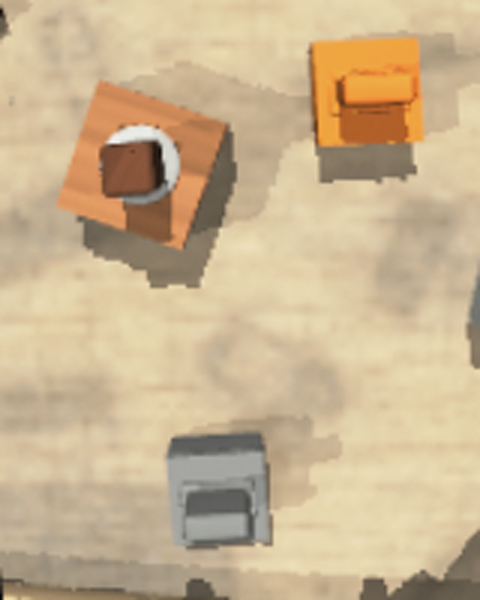

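```bash
cat >> h.py <<'E'
MC=np.array([536.5,-1.1]); MA=np.radians(79.52); ME=np.array([np.cos(MA),np.sin(MA)])
RC=np.array([532.5,276.0]); RA=np.radians(75.95); RE=np.array([np.cos(RA),np.sin(RA)])
E
python3 - <<'E'
from h import *
cal=load("w_rack")[0]
for k,u,v in [(-81,285.2,160.7),(-27,328.8,172.4),(81,411.4,193.3)]:
    print("tube",k,RC+k*RE, atz(cal,u,v,115,True)[:2])
cal=load("w_man")[0]
for k,u,v,z in [(-35,295.5,163.9,46),(15,330.6,170.3,46),(65,364.2,176.4,46),(115,397,183,46),(-112,242.8,156.4,56)]:
    print("port",k,MC+k*ME, atz(cal,u,v,z,True)[:2])
# cloud tube tops
cal,p,d=load("w_rack"); P=cloud(cal,d)
for k in (-81,-27,81):
    c=RC+k*RE; m=(np.hypot(P[...,0]-c[0],P[...,1]-c[1])<15)&(P[...,2]>105); print(k,np.nanmean(P[m],0),m.sum(), P[m][:,2].max())
# close cam view
robot.move_pose([517+5,-111,170],down(np.pi/2)); snap("w_cam"); crop("w_cam",200,60,440,260,3.3,"c_cam")
E
```

```text
tube -81 [512.83574776 197.42317655] [511.81534811 198.48716021]
tube -27 [525.94524925 249.80772552] [526.25225293 250.30488438]
tube 81 [552.16425224 354.57682345] [552.12552254 354.17671824]
port -35 [530.13376972 -35.5161461 ] [530.36115171 -34.67713128]
port 15 [539.22838441  13.6497769 ] [539.77694747  15.06215435]
port 65 [548.32299909  62.81569989] [548.53102066  63.49024653]
port 115 [557.41761377 111.98162288] [558.04593985 112.78163069]
port -112 [ 516.12806311 -111.2316675 ] [ 516.587324  -108.1222895]
-81 [508.65539802 193.78075548 397.01932635] 7787 441.0839778350729
-27 [525.45639403 249.89370366 113.16404257] 80 115.81668574483422
81 [551.24859247 353.66766544 112.305388  ] 79 116.50189474772924
```

View pics/c_cam.png

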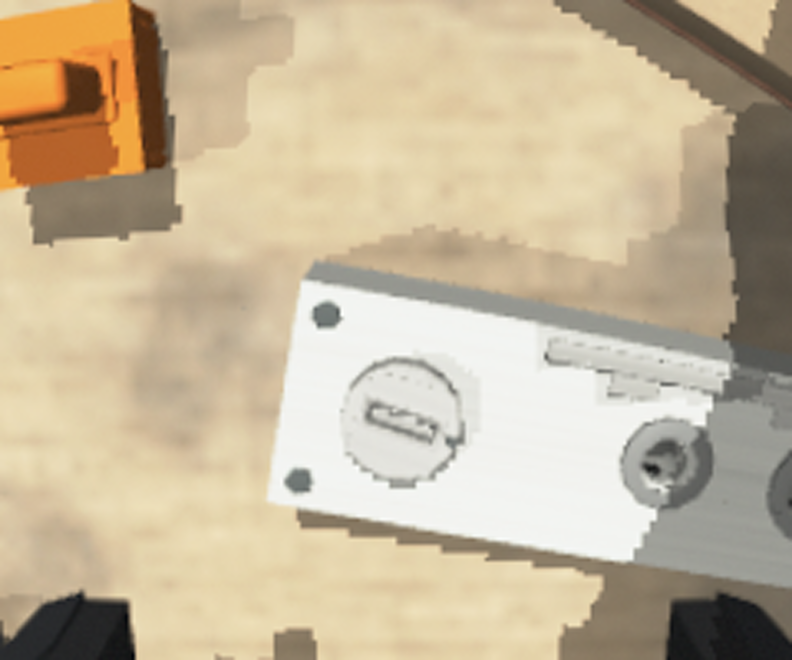

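```bash
python3 - <<'E'
from h import *
cal,p,d=load("w_cam"); f=lambda u,v,z:atz(cal,u/3.3+200,v/3.3+60,z,True)[:2]
a,b=f(367,410,56),f(436,433,56); print(a,b,(a+b)/2,np.degrees(np.arctan2(*(b-a)[::-1])),np.linalg.norm(b-a))
a,b=f(369,401,56),f(440,424,56); print("up",a,b,np.degrees(np.arctan2(*(b-a)[::-1])))
print("head",f(401,419,56),MC-112*ME); print("thin",f(667,463,46),MC-35*ME)
P=cloud(cal,d); print(rect(P,42,50,270,120,440,245))
cal,p,d=load("w_rack"); P=cloud(cal,d)
E
```

```text
[ 513.08903446 -119.78734789] [ 519.44163266 -101.43935608] [ 516.26533356 -110.61335198] 70.9026869729826 19.41659876322208
up [ 510.62203839 -119.23707241] [ 516.94135406 -100.40058568] 71.45428738633248
head [ 515.56849641 -110.77775882] [ 516.12806311 -111.2316675 ]
thin [531.16736078 -34.69311712] [530.13376972 -35.5161461 ]
(((525.4810791015625, -64.93270874023438), (160.89442443847656, 65.59371948242188), 79.64356994628906), np.float64(45.8570279058371), np.int64(9200))
```

```bash
cat >> h.py <<'E'
MC=np.array([536.8,-0.6])
YR=RA-np.pi/2; YM=MA-np.pi/2
PZ=69.3  # TCP z at grasp in the rack; tube tip then at z=10
def F(): return np.round(np.array(robot.current_ft_force()),1)
def pick_tube(k):
    c=RC+k*RE; q=down(YR)
    robot.move_pose([*c,190],q); robot.move_straight([*c,PZ],rate=120)
    robot.grasp(45); robot.wait(.2); print("grip",robot.current_grip_width(),F())
    robot.move_straight([*c,200],rate=150); print("lift",robot.current_grip_width(),F(),robot.current_t())
def to_port(k):
    c=MC+k*ME
    robot.move_pose([*c,200],down(YM)); robot.move_straight([*c,PZ+36+6],rate=100); print("hover",F())
def push(k,z0,z1,step=3,off=(0,0),lim=60):
    c=MC+k*ME+np.array(off); z=z0
    while z>z1+1e-6:
        z=max(z1,z-step); robot.move_straight([*c,z],rate=40); f=F(); print(round(z-PZ+10,1),f,np.round(np.array(robot.current_ee_pos())-[*c,z],1))
        if abs(f[2])>lim or np.hypot(f[0],f[1])>30: print("STOP");break
    return z
E
python3 - <<'E'
from h import *
pick_tube(-81); to_port(115); snap("ins1"); snap("ins1s","scene")
crop("ins1",200,100,440,300,3.3,"c_ins1")
E
```

```text
grip 0.19386859410884325 [ 1.9 -0.3 -1.3]
lift 0.19025454125543428 [-0.1  0.6 -0.7] 10.5417
hover [-0.3 -0.6 -0.2]
```

View pics/c_ins1.png

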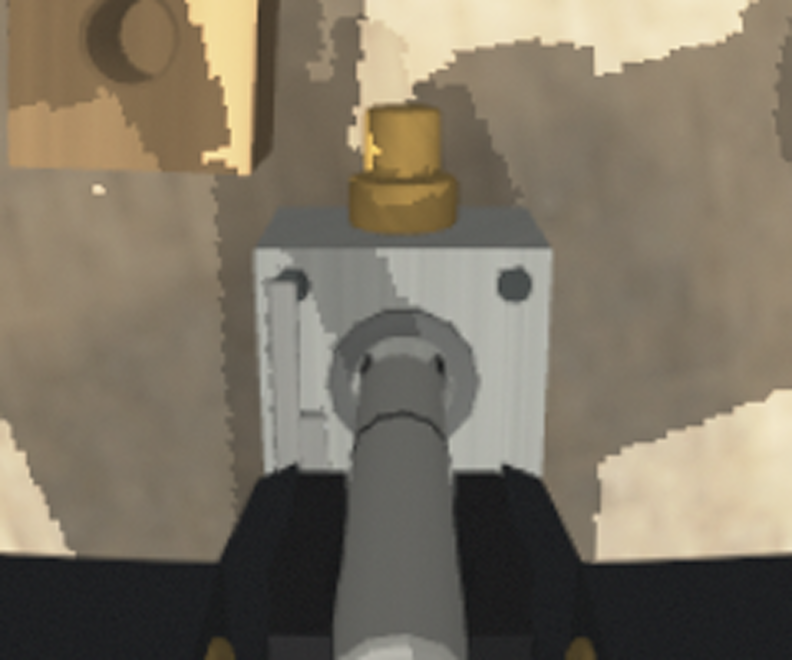

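View pics/ins1s.png

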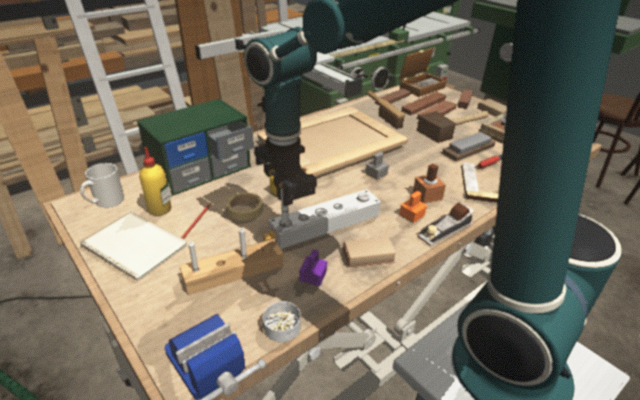

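```bash
python3 - <<'E'
from h import *
push(115,PZ+42,PZ+4,step=3.5)
E
```

```text
48.5 [ 0.5 -0.2 -0.6] [-0.1 -0.1 -0. ]
45.0 [-0.1  0.6 -0.7] [-0.3 -0.1 -0.4]
41.5 [ 0.3 -0.4 -1.6] [ 0.2 -0.1 -0.2]
38.0 [ 2.5 -0.6 -1.5] [ 0.2 -0.2 -0.2]
34.5 [ 2.3 -0.7 -2.8] [ 0.2 -0.1 -0.2]
31.0 [ 4.1 -1.  -1. ] [0.9 0.2 0.3]
27.5 [ 5.6 -0.5 -6. ] [ 0.3 -0.  -0.5]
24.0 [ 5.6  0.5 -5.4] [ 0.3 -0.  -0.5]
20.5 [ 5.8 -0.2 -5.1] [ 0.4 -0.  -0.4]
17.0 [ 5.9 -0.5 -4.4] [ 0.4 -0.1 -0.4]
14.0 [ 6.1 -0.2 -1.2] [ 0.5 -0.  -0.1]
```

```bash
python3 - <<'E'
from h import *
push(115,PZ+4,PZ+0,step=1,lim=40)
robot.open(); robot.wait(.2); print(F())
c=MC+115*ME
robot.move_straight([*c,200]); snap("ins1b"); crop("ins1b",200,60,440,260,3.3,"c_ins1b"); print(robot.current_t())
E
```

```text
13.0 [ 3.7 -0.4  6.2] [0.6 0.  0.8]
12.0 [ 1.5 -1.2 10.3] [0.8 0.1 1.8]
11.0 [-0.6 -1.1 16.6] [0.9 0.1 2.7]
10.0 [-3.  -2.7 20.9] [1.  0.2 3.7]
[-0.3 -0.3  0.1]
18.2917
```

View pics/c_ins1b.png

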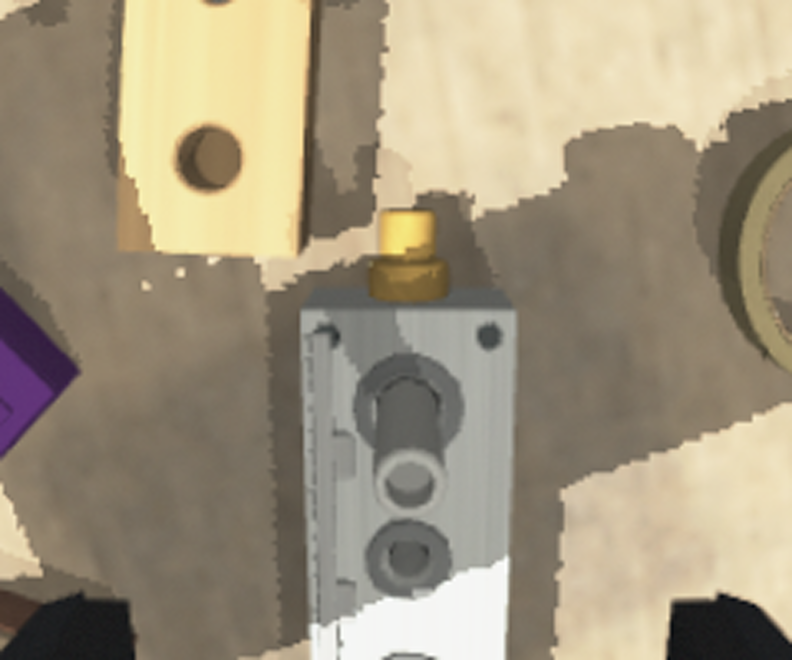

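```bash
cat >> h.py <<'E'
MC=np.array([537.2,-0.6])
E
python3 - <<'E'
from h import *
for kr,kp in ((-27,65),(81,-35)):
    print("==",kr,kp)
    pick_tube(kr)
    if robot.current_grip_width()<0.08: print("NO GRIP"); break
    to_port(kp); 
    z=push(kp,PZ+42,PZ+1,step=3,lim=40)
    if z>PZ+8: break
    f=F(); print("final",f)
    robot.open(); robot.wait(.2); c=MC+kp*ME
    robot.move_straight([*c,200])
print(robot.current_t())
E
```

```text
== -27 65
grip 0.1222003205948735 [ 2.2 -0.9 -0.9]
lift 0.12291940893281764 [0.1 0.2 0.3] 22.4583
hover [0.6 1.3 0.2]
49.0 [0.  0.6 0.3] [ 0.2 -0.1  0.3]
46.0 [ 0.6 -0.4 -1.5] [-0.2 -0.1 -0.2]
43.0 [1.  0.7 0.2] [-0.  -0.1 -0.2]
40.0 [ 0.9 -1.  -1. ] [ 0.1 -0.1 -0.2]
37.0 [ 1.4 -1.2 -1.4] [ 0.1 -0.1 -0.2]
34.0 [ 1.7 -1.9 -0.8] [ 0.1 -0.1 -0.2]
31.0 [ 1.8 -0.3 -1. ] [0.7 0.1 0.2]
28.0 [ 4.9 -0.4 -2.6] [ 0.3  0.1 -0.1]
25.0 [ 4.1  0.1 -2.4] [ 0.4  0.1 -0.2]
22.0 [ 4.9 -0.  -3.2] [ 0.4  0.  -0.3]
19.0 [ 6.3  0.4 -3.1] [ 0.4  0.1 -0.2]
16.0 [ 5.3  0.1 -2.1] [ 0.2 -0.1 -0.2]
13.0 [3.4 0.5 4.3] [0.7 0.1 0.7]
11.0 [-1.1 -0.5 16.2] [1.1 0.1 2.6]
final [-1.1 -0.5 16.2]
== 81 -35
grip 0.12197175543013121 [ 2.6 -0.1 -1.5]
lift 0.12841408091330528 [-1.  -0.7  0. ] 34.85
hover [0.7 0.5 0.2]
49.0 [ 0.2  0.  -0.5] [ 0.2 -0.   0.3]
46.0 [-0.9  0.1 -0.2] [-0.2  0.  -0.2]
43.0 [-0.8  0.3  0.3] [ 0.1 -0.  -0.1]
40.0 [ 0.4 -1.  -0.8] [ 0.2 -0.1 -0.2]
37.0 [ 2.3 -0.4 -1.7] [ 0.2 -0.1 -0.2]
34.0 [ 3.1 -0.9 -1.7] [ 0.2 -0.1 -0.1]
31.0 [ 3.7 -0.9 -0.8] [0.8 0.1 0.3]
28.0 [ 5.3 -0.9 -4.6] [ 0.5  0.  -0.1]
25.0 [ 6.4 -0.6 -4.5] [ 0.4  0.  -0.3]
22.0 [ 5.8 -1.  -3.1] [ 0.3 -0.1 -0.4]
19.0 [ 6.8 -1.3 -4.8] [ 0.3 -0.  -0.5]
16.0 [ 6.  -1.2 -3.9] [ 0.3 -0.1 -0.5]
13.0 [3.6 0.2 4.8] [ 0.8 -0.   0.7]
11.0 [-0.9  0.1 16.7] [ 1.1 -0.   2.5]
final [-0.9  0.1 16.7]
43.25
```

```bash
python3 - <<'E'
from h import *
robot.move_pose([536,10,330],down(np.pi/2)); cal,p,d=snap("w_t")
P=cloud(cal,d)
for k in (-35,65,115):
    c=MC+k*ME; m=(np.hypot(P[...,0]-c[0],P[...,1]-c[1])<14)&(P[...,2]>90)&(P[...,2]<150); print(k,np.nanmean(P[m],0),m.sum(),np.percentile(P[m][:,2],90))
crop("w_t",200,100,460,240,3,"c_t")
yk=np.radians(3.2); c=[460.7,-315.3]
robot.move_pose([*c,180],down(yk)); robot.move_straight([*c,61.3],rate=120)
robot.grasp(50); robot.wait(.2); print("grip",robot.current_grip_width(),F())
robot.move_straight([*c,230],rate=120); print("lift",robot.current_grip_width(),F(),robot.current_torque(),robot.current_t())
snap("w_k"); crop("w_k",200,100,440,300,3.3,"c_k"); snap("s_k","scene")
E
```

```text
-35 [529.08291738 -33.60891026 112.6707382 ] 121 119.08811233474927
65 [547.01871621  62.88676563 111.37097369] 133 118.9915885566867
115 [556.1104273  111.17759554 109.93298841] 246 118.76683340181845
grip 0.24394081836766657 [ 1.8 -0.1 -0.2]
lift 0.24555965834965085 [-0.7 -0.  -1.8] [-0.05479281  0.04341144 -0.00531437] 50.0583
```

View pics/c_t.png

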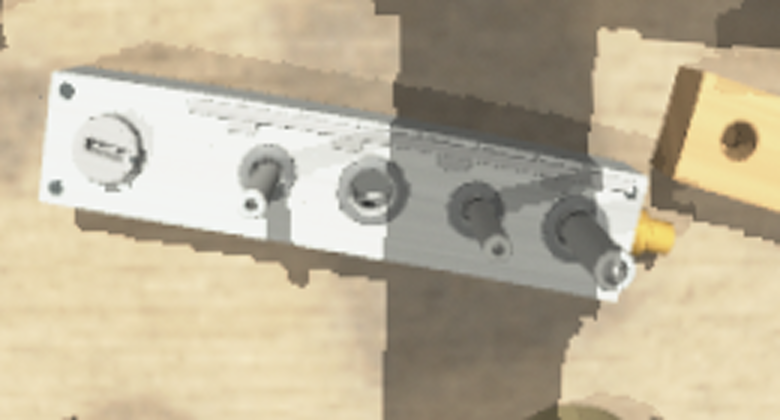

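View pics/c_k.png

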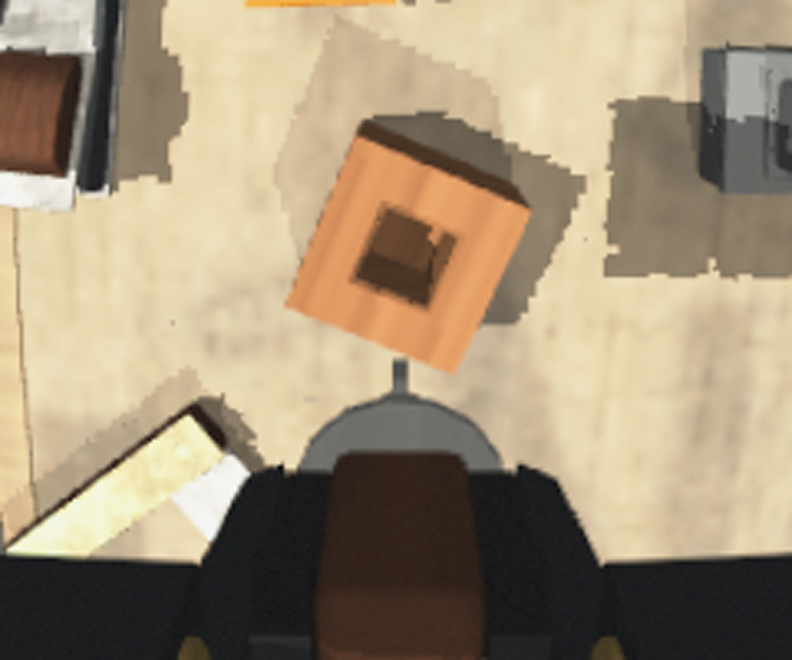

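View pics/s_k.png

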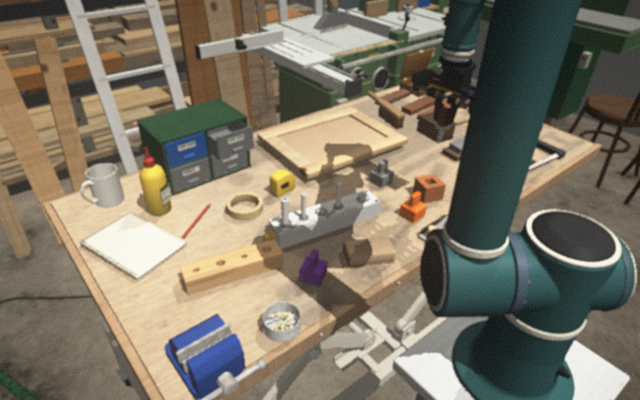

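```bash
python3 - <<'E'
from h import *
C=[516.4,-110.7]; y0=np.radians(-19)
robot.move_pose([*C,220],down(y0)); robot.move_straight([*C,118.5],rate=100); print(F())
snap("w_k2"); crop("w_k2",240,140,400,260,5,"c_k2")
E
```

```text
[ 0.   0.3 -0.1]
```

View pics/c_k2.png

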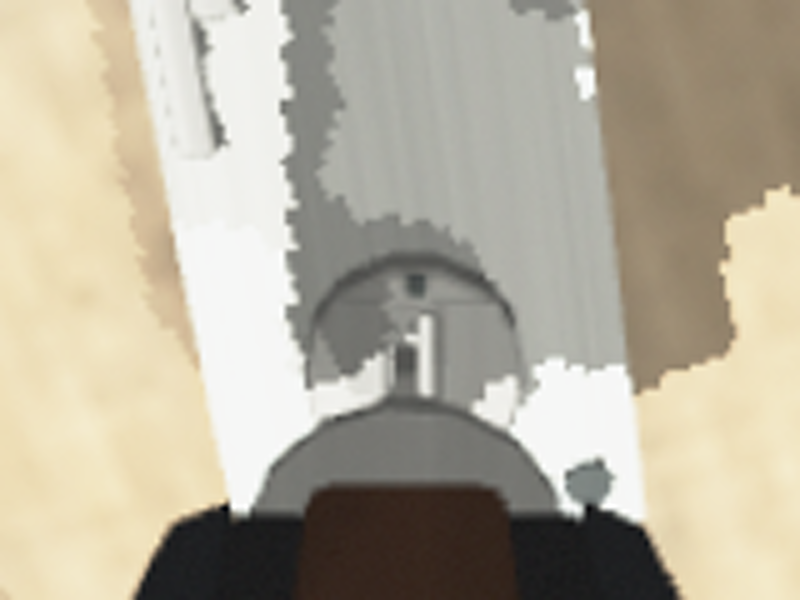

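```bash
python3 - <<'E'
from h import *
C=np.array([516.4,-110.7])+1.5*np.array([.945,-.326]); 
print(C)
for z in (118.5,115.5,113,111,109,107.5,106,104.8,104):
    robot.move_straight([*C,z],rate=40); f=F(); print(z,f,(np.array(robot.current_ee_pos())-[*C,z]).round(2),np.round(robot.current_torque(),2))
    if abs(f[2])>12: print("STOP");break
snap("w_k3"); crop("w_k3",240,140,400,260,5,"c_k3")
E
```

```text
[ 517.8175 -111.189 ]
118.5 [-0.4  0.2 -1.6] [ 0.44 -0.09  0.52] [-0.06  0.06 -0.02]
115.5 [ 0.1 -1.2 -1.7] [-0.35  0.08 -0.37] [-0.09  0.07 -0.04]
113 [-0.7  1.5 -0.7] [-0.25  0.06 -0.32] [-0.06  0.07 -0.03]
111 [ 0.5  0.4 -2.2] [-0.14  0.04 -0.18] [-0.06  0.06 -0.  ]
109 [ 0.3  0.5 -1.8] [-0.13  0.04 -0.17] [-0.09  0.09  0.  ]
107.5 [ 1.   0.8 -2. ] [-0.1   0.02 -0.13] [-0.05  0.11 -0.01]
106 [-0.   0.1 -1.4] [-0.11  0.04 -0.15] [-0.05  0.09  0.04]
104.8 [-0.  -0.5 -1.5] [-0.09  0.01 -0.1 ] [0.   0.12 0.02]
104 [-0.4 -0.  -0.4] [ 0.16 -0.05  0.22] [-0.05  0.14  0.  ]
```

View pics/c_k3.png

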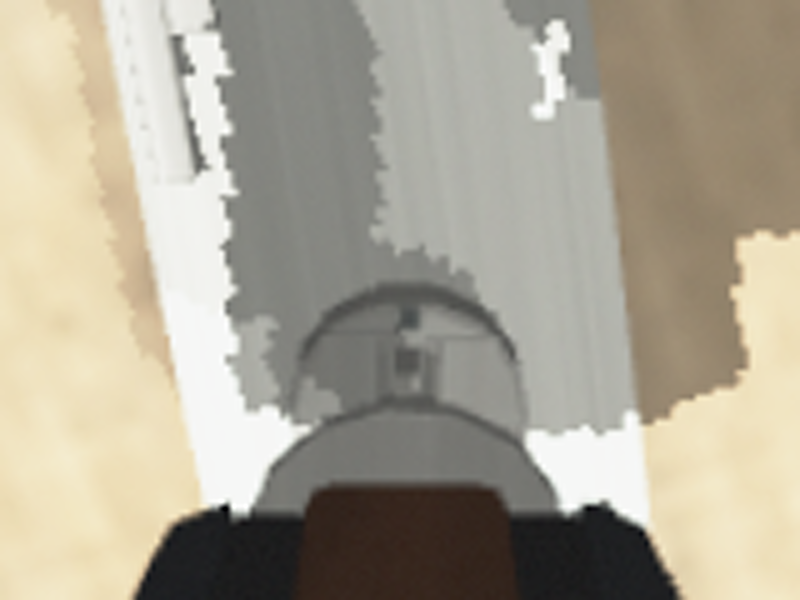

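```bash
python3 - <<'E'
from h import *
C=np.array(robot.current_ee_pos()); C=[517.8,-111.2,104.3]
for a in list(range(-29,-100,-10))+[-101,-104,-107,-109,-111]:
    robot.move_straight(C,down(np.radians(a)),rate=150); t=np.array(robot.current_torque()); print(a,F(),t.round(3),robot.current_grip_width().__round__(3),round(robot.current_t(),1))
    if abs(t[2])>0.9: print("STOP",a);break
snap("w_k4"); crop("w_k4",200,100,440,280,3.3,"c_k4")
E
```

```text
-29 [ 1.1 -0.6 -1.2] [-0.206 -0.112  0.052] 0.247 54.9
-39 [ 0.3 -1.4 -2.6] [-0.245 -0.141  0.038] 0.244 55.2
-49 [ 1.2 -1.5 -1.8] [-0.315 -0.14   0.064] 0.244 55.5
-59 [ 1.3 -1.4 -1.5] [-0.314 -0.185  0.019] 0.242 55.8
-69 [ 1.6 -1.6 -1.9] [-0.294 -0.122  0.031] 0.246 56.2
-79 [ 1.3 -1.2 -1.9] [-0.272 -0.137  0.023] 0.245 56.5
-89 [ 0.5 -1.5 -1.4] [-0.326 -0.137  0.008] 0.244 56.8
-99 [ 0.7 -1.1 -1.6] [-0.229 -0.12   0.059] 0.243 57.1
-101 [ 1.8 -0.6 -1.2] [-0.163 -0.096  0.025] 0.243 57.4
-104 [ 2.3 -1.2 -1.6] [-0.152 -0.085  0.087] 0.247 57.6
-107 [ 1.3 -1.6 -0.7] [-0.167 -0.119  0.044] 0.242 57.9
-109 [ 1.4 -0.1 -0.9] [-0.13  -0.103  0.1  ] 0.244 58.1
-111 [ 0.8 -0.4 -1.2] [-0.073 -0.058  0.058] 0.243 58.4
```

View pics/c_k4.png

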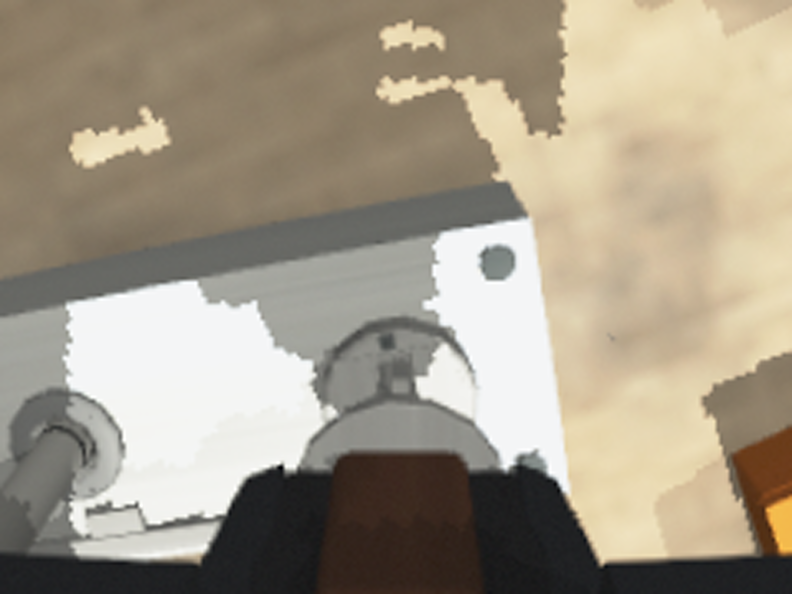

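```bash
python3 - <<'E'
from h import *
C=[517.8,-111.2,104.3]
for a in range(-113,-130,-2):
    robot.move_straight(C,down(np.radians(a)),rate=150); robot.wait(.15); t=np.mean([robot.current_torque() for _ in range(3)],0); print(a,F(),t.round(3),robot.current_grip_width().__round__(3),round(robot.current_t(),1))
    if abs(t[2])>0.35: print("STOP",a);break
snap("w_k5"); crop("w_k5",200,100,440,280,3.3,"c_k5")
E
```

```text
-113 [ 1.3 -0.2 -1.1] [-0.001 -0.11   0.182] 0.25 58.8
-115 [ 0.6  0.2 -0.8] [-0.022 -0.089  0.292] 0.245 59.2
-117 [ 1.6 -0.5 -0.6] [ 0.015 -0.104  0.351] 0.242 59.6
STOP -117
```

View pics/c_k5.png

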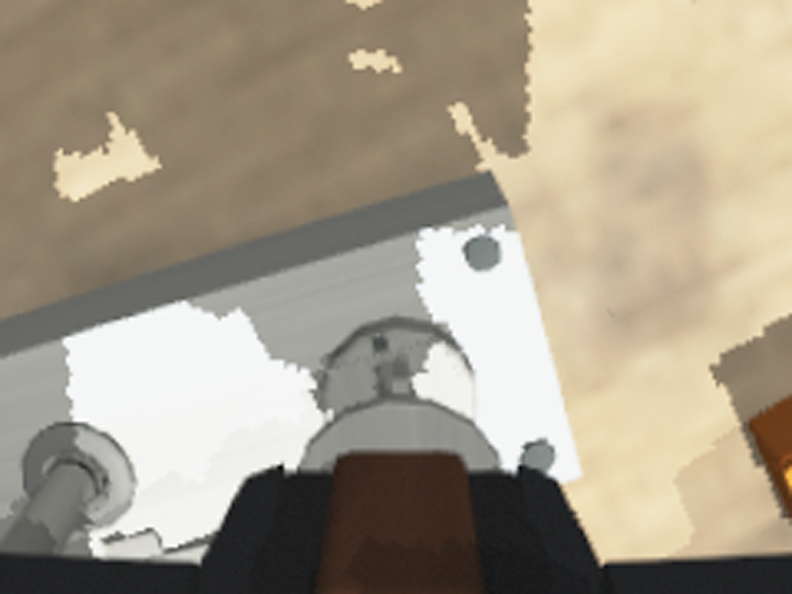

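```bash
python3 - <<'E'
from h import *
C=[517.8,-111.2,104.3]
robot.move_straight(C,down(np.radians(-103)),rate=150); robot.wait(.2); print(F(),np.round(robot.current_torque(),3))
robot.move_straight([C[0],C[1],200],rate=80); print(F(),robot.current_grip_width())
# camera with yaw pi/2-like look from robot side: put TCP beyond
robot.move_straight([C[0]+90,C[1]-40,200],down(np.radians(-103)),rate=150)
snap("w_c2"); print(robot.current_t())
E
```

```text
[ 0.9  0.3 -1.1] [ 0.11  -0.004  0.004]
[-0.9 -1.  -1.5] 0.24269092412128504
62.4833
```

View pics/w_c2.png

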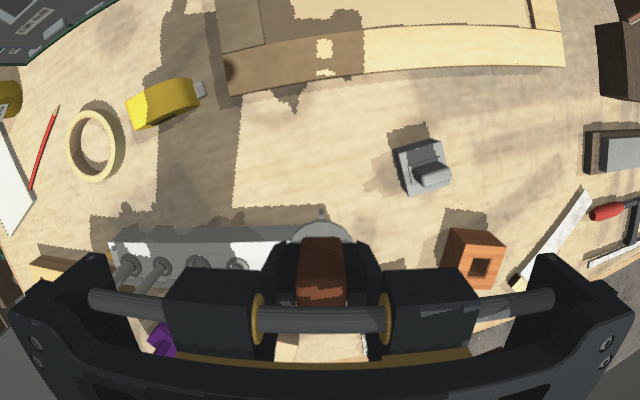

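```bash
python3 - <<'E'
from h import *
robot.move_straight([425,-90,200],rate=200)
snap("w_c3"); crop("w_c3",200,40,440,240,3.3,"c_c3"); print(robot.current_t())
E
```

```text
63.65
```

View pics/c_c3.png

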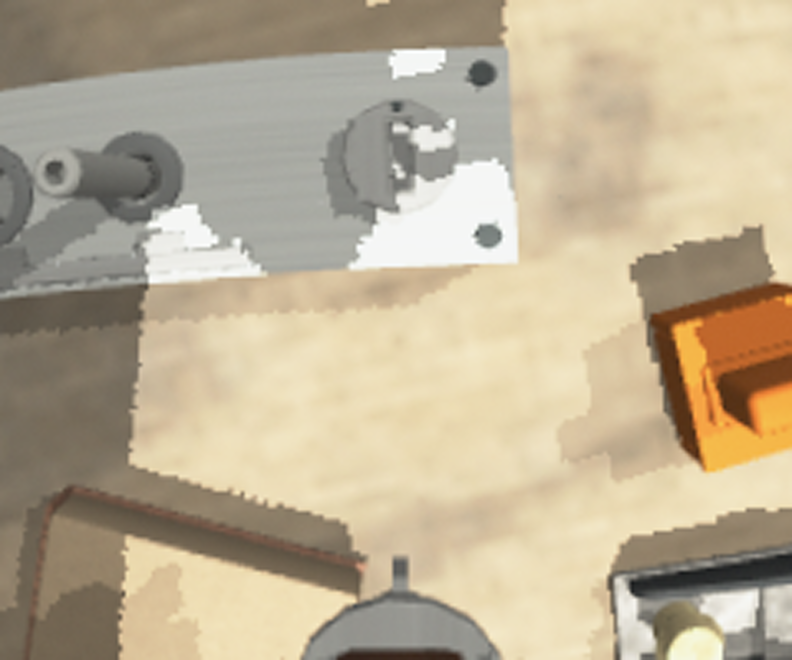

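```bash
python3 - <<'E'
from h import *
cal,p,d=load("w_c3"); f=lambda u,v,z:atz(cal,u/3.3+200,v/3.3+40,z,True)[:2]
ang=lambda a,b:np.degrees(np.arctan2(*(b-a)[::-1]))
print("bolts",ang(f(488,235,46),f(481,72,46)))
crop("w_c3",295,60,350,115,14,"c_c3b")
E
```

```text
bolts -10.293312994467817
```

View pics/c_c3b.png

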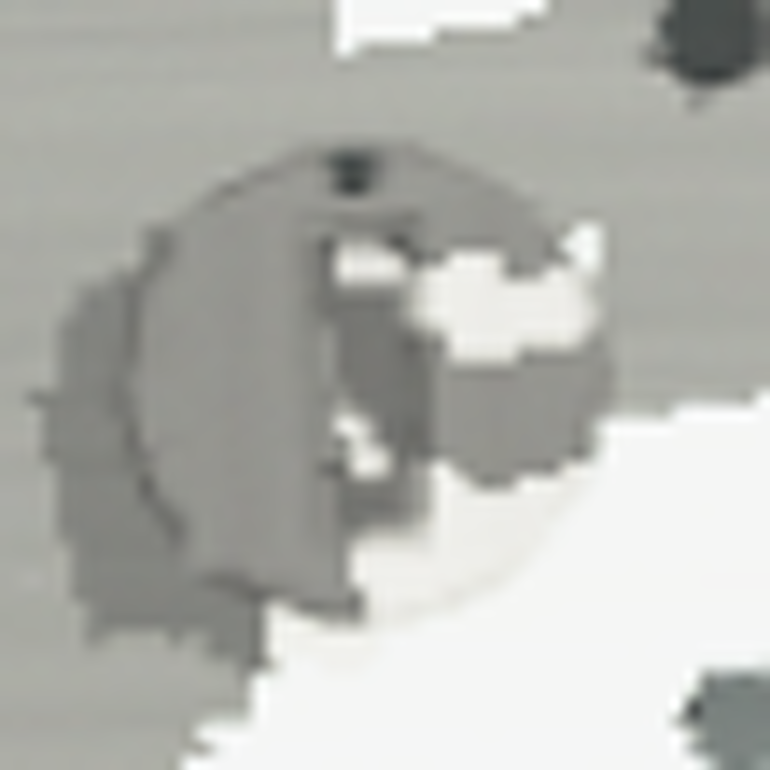

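```bash
python3 - <<'E'
from h import *
cal,p,d=load("w_c3"); f=lambda u,v,z:atz(cal,u/14+295,v/14+60,z,True)[:2]
ang=lambda a,b:np.degrees(np.arctan2(*(b-a)[::-1]))
print("slot",ang(f(325,520,56),f(312,230,56)),ang(f(430,520,56),f(412,230,56)),"mark-centre",ang(f(369,385,56),f(352,170,56)))
c=[460.7,-315.3]
robot.move_pose([*c,200],down(np.radians(3.2)))
robot.move_straight([*c,115],rate=150)
for z in (90,75,67,64,62,61):
    robot.move_straight([*c,z],rate=60); g=F(); print(z,g)
    if g[2]>8 and z>63: print("STOP"); break
E
```

```text
slot -10.586311693904047 -9.524735061879342 mark-centre -8.654373430412546
90 [-0. -0. -1.]
75 [ 0.1 -0.7 -1.7]
67 [ 0.5  0.  -0.8]
64 [-0.7 -0.5 -1.8]
62 [-0.7  0.4 -0.7]
61 [-0.7  0.8  0.3]
```

```bash
python3 - <<'E'
from h import *
robot.open(); robot.wait(.3); print(F())
c=[460.7,-315.3]; robot.move_straight([*c,180],rate=120)
robot.move_pose([525,-270,330],down(np.pi/2)); cal,p,d=snap("w_key2")
P=cloud(cal,d)
print("key",rect(P,88,104,255,85,310,135))
print("box",rect(P,30,38,270,180,350,250)); print("tab",rect(P,64,74,270,180,350,250)); print(robot.current_t())
crop("w_key2",240,60,480,240,3.3,"c_key2")
E
```

```text
[-0.9 -0.1  0.2]
key (((459.5254211425781, -315.2967529296875), (22.297269821166992, 20.893754959106445), 88.59112548828125), np.float64(99.47972910135172), np.int64(327))
box (((591.818115234375, -262.66229248046875), (50.85910415649414, 49.97918701171875), 3.5798091888427734), np.float64(33.80709296653927), np.int64(694))
tab (((592.3807373046875, -262.57684326171875), (13.938760757446289, 31.291643142700195), 2.8248226642608643), np.float64(69.11252747180814), np.int64(228))
72.1
```

View pics/c_key2.png

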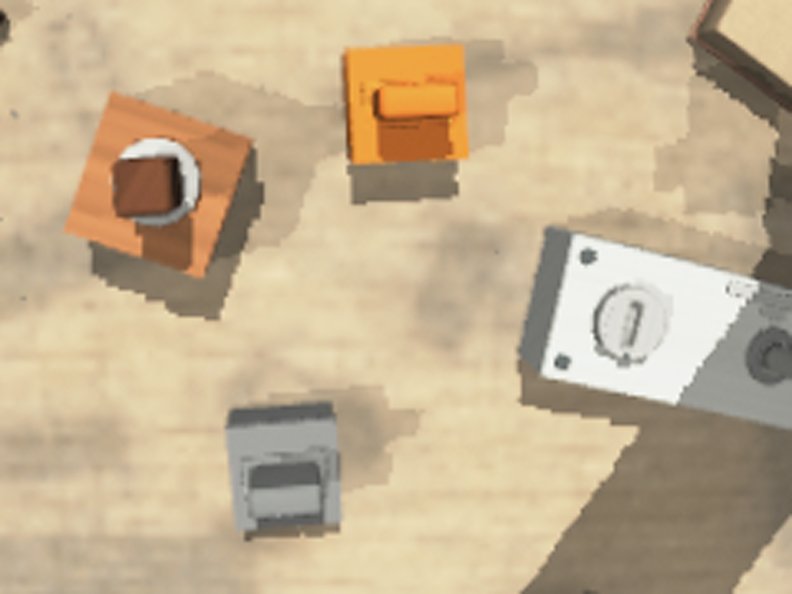

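```bash
python3 - <<'E'
from h import *
cal=load("w_key2")[0]; b=atz(cal,460.6,147.3,49,True)[:2]-MC; print("bar end in manifold: y",b@ME,"x",b@np.array([ME[1],-ME[0]]))
a=atz(cal,240+631/3.3,60+322/3.3,56,True)[:2]; print("cam",a)
c=[592.2,-262.6]
robot.move_pose([*c,170],down(np.radians(3.2))); robot.move_straight([*c,40],rate=120); print(F())
robot.grasp(30); robot.wait(.2); print(robot.current_grip_width(),F())
robot.move_straight([*c,190],rate=120); print(robot.current_grip_width(),F())
P0=[516.8,-110.9]
robot.move_pose([*P0,190],down(YM)); robot.move_straight([*P0,40+46+20],rate=100); print(F())
snap("w_cap"); snap("s_cap","scene"); crop("w_cap",200,80,440,280,3.3,"c_cap"); crop("s_cap",280,130,440,250,5,"c_scap")
E
```

```text
bar end in manifold: y -67.66941318327397 x -25.20089012910721
cam [ 516.02529433 -111.87663998]
[1.3 0.4 0.5]
0.15757934199865328 [ 1.   0.4 -0.5]
0.15814875978004772 [-0.2 -0.1 -1.1]
[ 0.3 -0.4 -0.7]
```

View pics/c_cap.png

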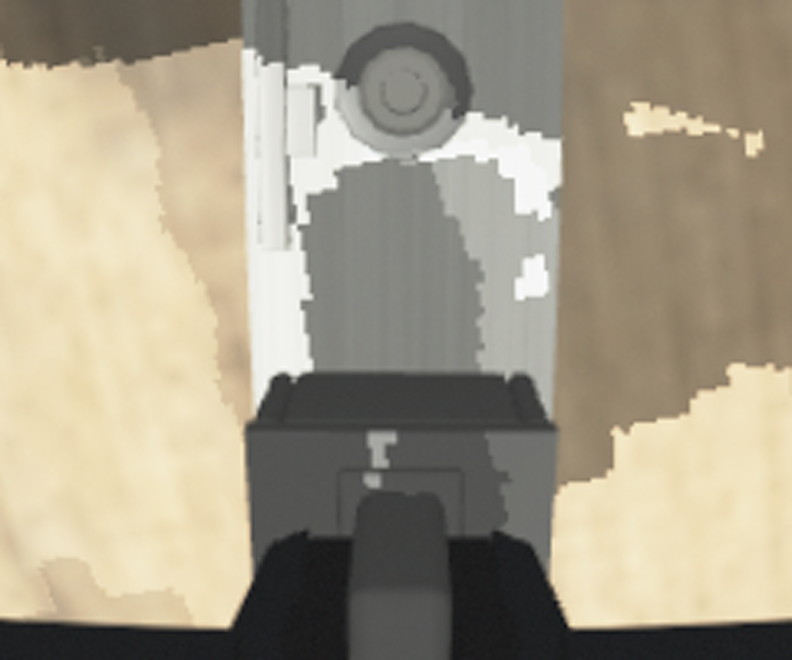

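View pics/c_scap.png

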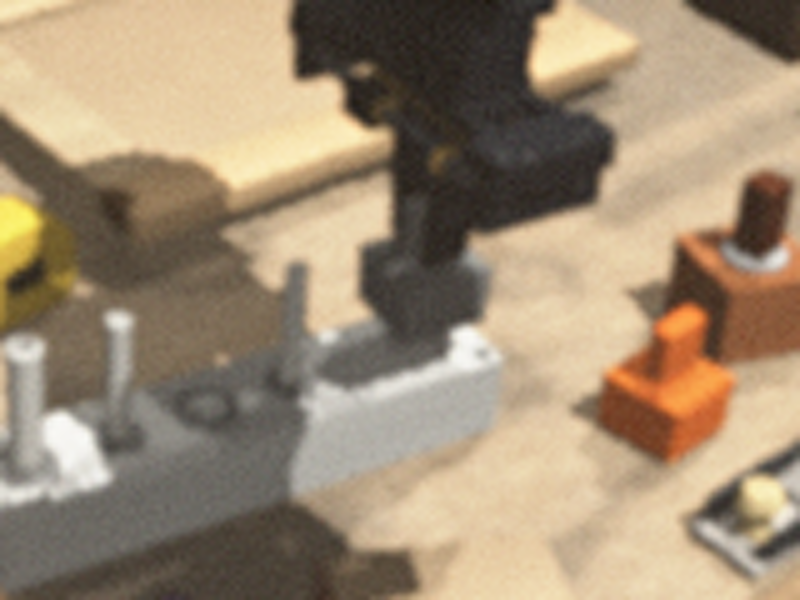

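```bash
python3 - <<'E'
from h import *
P0=[516.8,-110.9]
for z in (101,98,95.5,93,90.5,88.5,87,86.3,85.5):
    robot.move_straight([*P0,z],rate=50); g=F(); print(z,g,(np.array(robot.current_ee_pos())-[*P0,z]).round(2))
    if g[2]>5: print("contact"); break
E
```

```text
101 [ 0.1 -0.  -0.3] [-0.25  0.11 -0.17]
98 [ 0.4 -0.6 -0.7] [-0.25  0.06 -0.28]
95.5 [ 0.1 -0.5 -1.1] [-0.2   0.05 -0.26]
93 [ 0.3  0.8 -0.6] [-0.19  0.05 -0.25]
90.5 [-0.8  0.1 -1.1] [-0.18  0.04 -0.24]
88.5 [ 0.6  0.7 -0.7] [-0.13  0.02 -0.15]
87 [-0.5  0.4 -0.7] [-0.08  0.02 -0.1 ]
86.3 [ 0.5 -0.9 -0.5] [-0.04  0.02 -0.03]
85.5 [ 1.3 -0.5 -1.1] [ 0.02 -0.01  0.  ]
```

```bash
python3 - <<'E'
from h import *
P0=[516.8,-110.9]
for z in (84.8,84.1):
    robot.move_straight([*P0,z],rate=50); g=F(); print(z,g,(np.array(robot.current_ee_pos())-[*P0,z]).round(2))
    if g[2]>3: break
robot.open(); robot.wait(.3); print(F()); robot.move_straight([*P0,190],rate=120)
robot.move_pose([525,-120,340],down(np.pi/2)); robot.wait(.3); cal,p,d=snap("w_end"); snap("s_end","scene"); print(robot.current_t())
P=cloud(cal,d)
for n,z0,z1 in (("tab",112,120),("box",76,84),("rimplane",44,48)):
    print(n,rect(P,z0,z1,220,90,420,235))
tb=(np.hypot(P[...,0]-517,P[...,1]+111)<45)&(P[...,2]>76)&(P[...,2]<84)
Q=P[tb]; A=np.c_[Q[:,:2]-Q[:,:2].mean(0),np.ones(len(Q))]; print("top plane",np.linalg.lstsq(A,Q[:,2],rcond=None)[0])
for k in (-35,65,115):
    c=MC+k*ME; m=(np.hypot(P[...,0]-c[0],P[...,1]-c[1])<14)&(P[...,2]>90)&(P[...,2]<150); print(k,m.sum(),np.percentile(P[m][:,2],90))
crop("w_end",180,80,440,270,3,"c_end")
E
```

```text
84.8 [-0.8  1.3  4.2] [0.25 0.03 0.55]
[-0.5 -0.2 -0.1]
86.2
tab (((515.44140625, -110.79141998291016), (32.175479888916016, 14.301287651062012), 81.62446594238281), np.float64(115.32805037929757), np.int64(295))
box (((515.5498046875, -110.65522766113281), (50.66915512084961, 51.197696685791016), 80.46046447753906), np.float64(79.90197326208295), np.int64(1005))
rimplane (((526.9628295898438, -53.820411682128906), (183.88778686523438, 65.19003295898438), 79.6133041381836), np.float64(45.758802140263356), np.int64(2645))
top plane [-3.79345728e-03 -2.40955333e-03  7.99885947e+01]
-35 117 119.01939666903145
65 134 118.54981303143926
115 230 118.76944401541117
```

View pics/c_end.png

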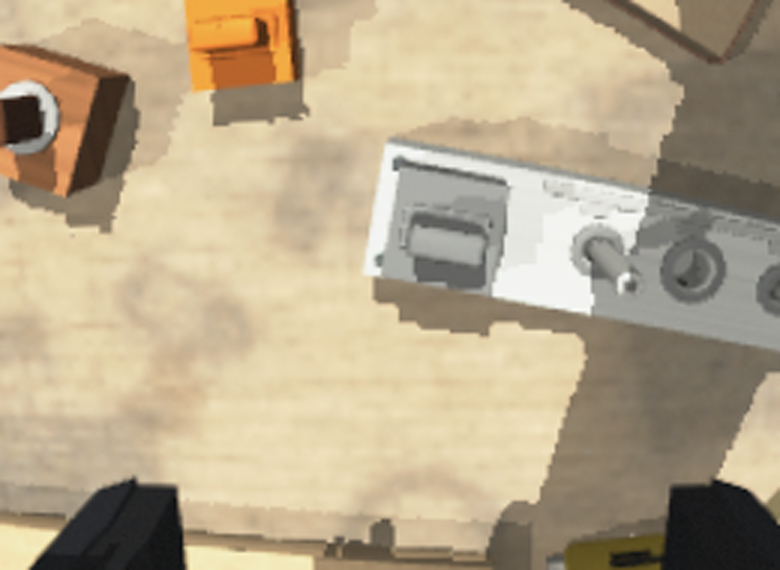

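View pics/s_end.png

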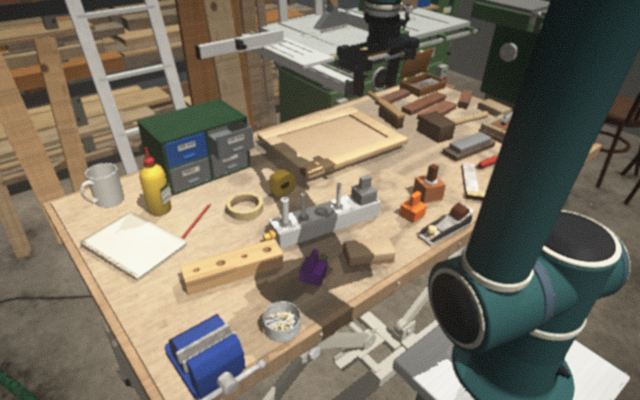

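```bash
python3 - <<'E'
from workcell import robot
robot.wait(.3); robot.close_job()
E
```

```text
the job is handed in; nothing more can be done
```

The job is done and handed in at about 87 s on the robot's clock.

- **Tubes:** Three tubes were present: one thick and two thin. The thick one went into port +115, and the thin ones into +65 and −35. Each met the bore floor at the expected depth, and their tops read about 119 mm at the end, which is fully home.
- **Cam lock:** I turned it clockwise with the key until the torque rose steadily to 0.35 N m at the stop. The slot then measured about −10° against −10.4° expected. My edge estimates scattered by about 1–2°.
- **Key:** It is back upright in its stand; its top measured 99.5 mm, as at the start.
- **Cap:** The grey cap had been knocked about 4 cm during the run, so I located it again before picking it up. It now lies flat over the cam lock, with its box top at 80.0 mm and under 0.3° of tilt.

The tape measure and sanding block were not touched; I judged that by eye and did not measure them again at the end. No check failed. The only disagreements were 1–2 mm spreads in measured positions, all within the fits.

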